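Latch and pin a wheel-brake pedal

TASK

Press the pedal of the wheel-brake unit right down to its stop so that the sprung latch catches and keeps it down. Then lock it: push the rod of the wooden-handled lock pin through both eyelets, across the top of the pedal arm, from either side, until its end sticks out clearly beyond the second eyelet, and let go of it there. Leave the scraper, the bowl and the tiles where they are.

Things in the scene. Friction and masses are not known exactly. Their poses are not given: they have to be found in the camera images.
- unit: Fixed brake pedal unit: dark steel base plate 245 x 110 x 8 mm. Origin: centre of its underside, z up; x runs from the tread (at -x, towards the robot) to the pedal's hinge (line along y at x +90 mm, 43 mm high). Two eyelets stand beside the pedal arm at x 0, y +-33 mm. Pedal up: the arm, 40 mm wide, blocks the eyelets; down: its top lies 8.5 mm below their axis.
- latch_hook (a point): Top of the sprung steel latch hook, 20 mm wide, on the unit's centre line just in front of the tread (x -95 to -113 mm of the unit), 75 mm above the bench. The tread's edge pushes it aside on the way down; at the bottom it snaps over the edge and holds the pedal.
- pedal (a joint): Pedal angle in rad: 0 fully up (its spring holds it there, tread sloping up 15 degrees towards the robot), 0.26 down at the stop (tread level); about 0.25 when held by the latch. Pressing at the tread's middle takes about 7 N at first and 13 N at the stop.
- tread (a point): Middle of the top of the pedal's black rubber pad, 55 mm (along x) by 84 mm, on a grey tread plate 75 x 90 mm; 147 mm from the hinge line. About 87 mm above the bench when up, 50 mm when down. Turns with the pedal: x and y along the pad, z square to it. Press here.
- eye_left (a point): Centre of the eyelet on the unit's +y side, 55 mm above the bench: a steel ring 26 mm outside, 14 mm hole, 6 mm thick, its axis along the unit's y axis. Axes as unit.
- eye_right (a point): Centre of the same eyelet on the unit's -y side, 66 mm from the other and in line with it. Axes as unit.
- pin: Loose lock pin, 0.12 kg: square wooden handle 100 x 22 x 22 mm with a plain steel rod, 8 mm thick and 95 mm long (last 8 mm tapered), coming out of the middle of one end. It lies flat on the bench on its handle. Origin: centre of the handle's underside; x along the rod towards its tip, z up; the rod's axis is 11 mm above the origin.
- pin_tip (a point): Tip of the pin's rod, 145 mm along x from the pin's origin. Axes as pin.
- pin_shoulder (a point): Where the rod leaves the handle, 50 mm along x from the pin's origin. Axes as pin.
- scraper: Loose bystander: the same wooden handle with a flat steel blade 45 x 70 mm in place of the rod. Origin: centre of the handle's underside, x towards the blade.
- bowl: Loose bystander: glazed bowl, 100 mm wide, 50 mm high. Origin: centre of its underside.
- tiles: Loose bystander: stack of five fired tiles 80 x 80 mm, 45 mm high in all. Origin: centre of its underside.
Mind the look-alikes: they are no part of the job. Several things have the shape of the pin; the one meant has the colours described above.

How it is judged:
By the outcome, as a careful person would: the job done as asked, in the order asked, and still so for the second after the job is handed in, with the robot touching nothing.
It also fails if it takes over 62 s, if anything falls off the work surface, if the arm or the gripper's body presses on something with over 40 N, if the wrist force passes 120 N, or if a joint passes its speed limit or range.

ROBOT

A 6-joint arm with a two-finger parallel gripper is mounted at the origin on the work surface. World frame = base frame: x ahead of the robot, y to its left, z up, the work surface at z = 0. Lengths are in m, angles in rad, forces in N, time in s.
With the tool pointing down it reaches from about 0.15 to 0.775 m from the base axis. Payload 6.1 kg.
Tool frame: the origin (TCP) lies at the very end of the fingers, on their centre line; the grasp point (between the pads) lies 19 mm behind it; z points along the fingers, y is the line along which they close (so a half turn about z gives the same grasp; the last joint's range is limited). The gripper opens to 85 mm and grips with 20 to 120 N. Pads are 22 mm wide; open, the fingers measure 114 mm over their backs; the gripper's body (76 mm by 85 mm) begins 54 mm behind the grasp point. The pads swing forward as they close: fully open they stand 13 mm farther back than shut.
Start: joints at [1.19, 0.126, -0.04, 1.405, 0, 1.571], TCP at [0.195, 0.487, 0.231] pointing down, gripper open.
Joint ranges: [-2.72, 2.72], [-0.95, 1.95], [-1.27, 1.35], [-1.78, 2.02], [-1.46, 1.47], [-3.14, 3.14]. Speed limits (rad/s): [2.39, 2.39, 3.01, 3.14, 3.14, 3.14].

INTERFACE

Orientations are given as [roll, pitch, yaw] about the fixed x, y, z axes, in that order (R = Rz(yaw) Ry(pitch) Rx(roll)).
In Python, from workcell import get_obs, get_image, calibration, close_job, search_frame gives the robot as it stands.
- The arm moves only by the shell command python3 -m pendant 'ROWS' [FORCE]. ROWS is JSON, a list of rows, each a list of 7 numbers: the shift along the world's x, y, z each as a share of 0.3 m, from -1 to 1, then the turn, a rotation vector about the world's x, y, z each as a share of 2 rad, from -1 to 1, then the finger opening in mm, from 0 to 85.4. A call has exactly 8 rows; each row shifts and turns the commanded pose from where the row before left it; what a row does not reach is not made up. A row lasts 1/10 s, in which the tool goes at most 50 mm and 8.59 degrees, less where a joint would pass 70% of its speed; a pose out of reach is approached as far as the arm can. A call with a number of a shift or a turn outside -1 to 1 is refused whole. A call with a gripper value outside its range is refused whole. The fingers move at their own pace and stop on an object; FORCE is the grip in N (left out, the last holds). Time passes only in rows, so rows that do not move let the fingers close, or fill a call up. It gives the time, the measured TCP pose, the force, the opening and the grip force at its end, in the units of the state.
- get_obs(): the state, without advancing time (a new reading comes with each control period).
- get_image(name): name is "side" or "top"; returns the picture (480x640x3 uint8, red, green, blue); there is no depth.
- calibration(name): a dict with "camera_matrix" (3x3 intrinsics, pixels), "dist_coeffs" ([k1, k2, p1, p2, k3] as OpenCV has them; the pictures are not rectified), "extrinsics" (4x4, takes a point from camera to world coordinates). Camera axes: x right, y up, looking along -z (the intrinsics and any distortion apply to the point x, -y, -z); pixel columns grow to the right and rows downward; lengths in m; the calibration is good to about 2 mm. A picture is of the moment at which its call begins. calibration takes no time and is no camera call.
- close_job(): hands the job in; it is judged then, once.
Trained networks look in the newest picture that a camera, given by its name, has taken for a name from the list of things; names that differ only in an ending like _2 or _b are one class to them, and where a whole thing is asked for, a point or a joint stands for the part that bears it (a point fixed in the world has none). Each returns a list of dicts, best first, with "conf" (0 to 1); they miss things now and then, are a little off and sometimes report something else, mostly with a low value. They report only what shows in the picture. A call takes as long as a camera call. They do not tell look-alikes from the thing itself.
- search_frame(camera, query): "position" ([row, column] in pixels, amid what is visible of it).
The state is a dict: "clock": time; "joints": joint angles; "joint_velocities": joint speeds; "tau": joint torques, N m; "tcp_pos": TCP position; "orientation": TCP orientation; "force": force on the tool from outside, world axes, zero at the start; "wrist_torque": the same for the moment, N m; "width": finger opening in m; "finger_force": force on a finger pad.
Only numpy, scipy, OpenCV 4.12 (cv2) and the standard library are available. Lean on these libraries where they do the work, as an engineer would, in place of code of your own. Each camera call takes 0.05 s, during which the arm holds its last target. There are 200 camera calls.

## Working session

There is one attempt and no reset: what is moved stays moved. The work goes in short steps, Python scripts to look and compute and a shell command to move; the robot and the scene stay as the last step left them, time stands still between calls to the robot, and variables do not carry over. Pictures are saved under pics/ and viewed, at most 10 in all, crops included, and the job is handed in when it is done.

```bash
mkdir -p pics; cat > h.py <<'E'
import numpy as np,cv2
from workcell import *
def ray(cam,rc):
    c=calibration(cam);K=np.array(c["camera_matrix"]);d=np.array(c["dist_coeffs"]);T=np.array(c["extrinsics"])
    p=cv2.undistortPoints(np.array([[[rc[1],rc[0]]]],float),K,d)[0,0]
    v=T[:3,:3]@np.array([p[0],-p[1],-1.]);return T[:3,3],v/np.linalg.norm(v)
def atz(cam,rc,z):
    o,v=ray(cam,rc);return o+v*(z-o[2])/v[2]
def tri(rc_side,rc_top):
    a,u=ray("side",rc_side);b,v=ray("top",rc_top)
    A=np.stack([u,-v],1);s=np.linalg.lstsq(A,b-a,rcond=None)[0]
    p,q=a+s[0]*u,b+s[1]*v;return (p+q)/2,np.linalg.norm(p-q)
def proj(cam,P):
    c=calibration(cam);T=np.linalg.inv(np.array(c["extrinsics"]));P=np.atleast_2d(P)@T[:3,:3].T+T[:3,3]
    P=P*[1,-1,-1];r=cv2.projectPoints(P,np.zeros(3),np.zeros(3),np.array(c["camera_matrix"]),np.array(c["dist_coeffs"]))[0][:,0]
    return r[:,::-1]
def snap(cam,fn=None,crop=None,s=1):
    im=get_image(cam)
    if fn:
        o=im if crop is None else im[crop[0]:crop[1],crop[2]:crop[3]]
        cv2.imwrite("pics/"+fn,cv2.resize(o[:,:,::-1],None,fx=s,fy=s,interpolation=cv2.INTER_CUBIC))
    return im
E
python3 - <<'E'
from h import *
for c in("side","top"):
    snap(c,c+"0.png")
    print(c,np.round(calibration(c)["extrinsics"],3).tolist())
    for q in["unit","latch_hook","tread","eye_left","eye_right","pin","pin_tip","pin_shoulder","scraper"]:
        print(q,[(np.round(r["position"],1).tolist(),round(r["conf"],2)) for r in search_frame(c,q)[:4]])
print(get_obs())
E
```

```text
side [[0.905, 0.32, -0.279, 0.205], [-0.424, 0.705, -0.569, -0.685], [0.015, 0.634, 0.774, 0.926], [0.0, 0.0, 0.0, 1.0]]
unit [([239.7, 322.0], 0.8)]
latch_hook [([239.9, 286.5], 0.69)]
tread [([229.2, 316.0], 0.67)]
eye_left [([238.9, 318.9], 0.67)]
eye_right [([240.8, 319.9], 0.8)]
pin [([324.0, 356.8], 0.98), ([410.2, 395.5], 0.92), ([352.9, 279.8], 0.78), ([223.3, 208.4], 0.78)]
pin_tip [([411.9, 393.3], 0.97), ([223.1, 207.9], 0.95), ([325.2, 356.9], 0.92), ([354.3, 279.4], 0.63)]
pin_shoulder [([223.7, 207.1], 0.95), ([352.7, 277.5], 0.74), ([327.3, 356.4], 0.65), ([407.5, 396.6], 0.61)]
scraper [([176.8, 279.4], 0.68)]
top [[-0.002, 0.993, -0.119, 0.35], [-1.0, -0.003, -0.009, -0.087], [-0.01, 0.119, 0.993, 1.231], [0.0, 0.0, 0.0, 1.0]]
unit [([218.6, 298.4], 0.56)]
latch_hook [([260.2, 285.4], 0.66)]
tread []
eye_left [([217.8, 299.1], 0.97), ([145.8, 168.3], 0.38)]
eye_right [([218.9, 298.0], 0.76), ([257.1, 284.0], 0.22)]
pin [([242.9, 503.2], 0.87), ([325.1, 412.7], 0.8), ([333.1, 211.9], 0.71), ([241.1, 408.6], 0.66)]
pin_tip [([244.3, 503.9], 0.97), ([242.4, 408.7], 0.71
[... 173 characters left out ...]
.0, 166.1], 0.64)]
{'clock': 1.0, 'joints': array([ 1.18999707e+00,  1.25782627e-01, -3.96129041e-02,  1.40539598e+00,
        1.34636698e-05,  1.57078549e+00]), 'joint_velocities': array([-0.00078798, -0.00068867, -0.00088545, -0.0020277 , -0.00030283,
       -0.00068546]), 'tau': array([-3.51791641e-04, -4.35715055e+01,  3.53096402e+01,  1.01024711e-03,
        1.04790665e-04,  7.00661161e-06]), 'tcp_pos': array([0.19511122, 0.48737477, 0.23129773]), 'orientation': array([ 3.14158784e+00, -1.34636176e-05,  2.76080423e+00]), 'force': array([0.5135349 , 1.0511758 , 0.12315253]), 'wrist_torque': array([ 0.0241964 ,  0.07251495, -0.01680488]), 'finger_force': 0.0, 'width': 0.08539221600585642}
```

View pics/top0.png

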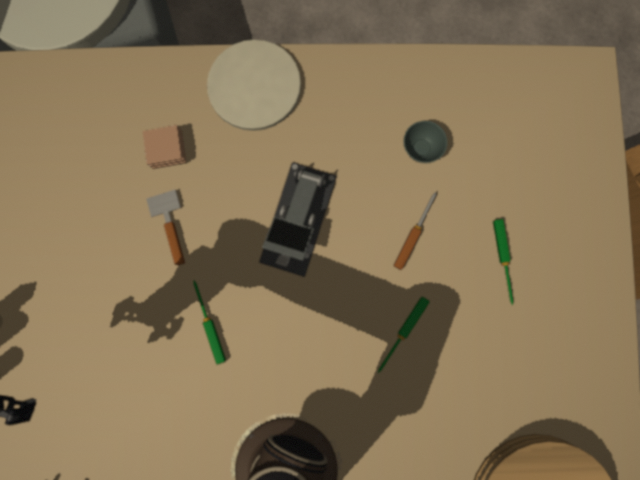

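View pics/side0.png

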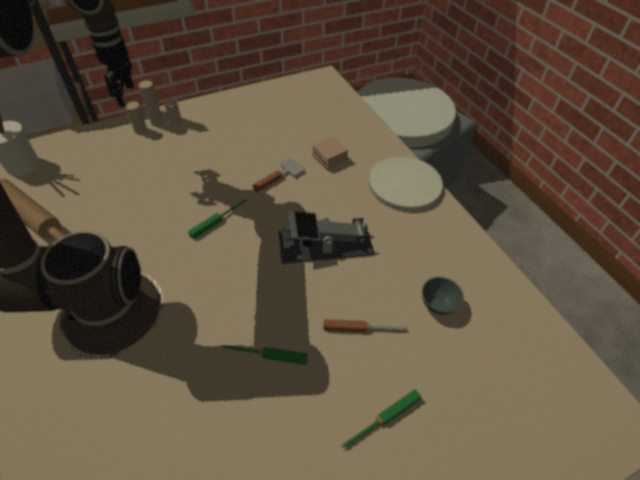

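The top view shows four pin-shaped things: an orange-brown handle with a steel rod at (241,409), and all-green ones at (325,412), (243,503) and (333,212). The wooden handle with the plain steel rod fits, so the pin is at (241,409) top and (324,357) side. The unit is at (218,298) top, with the tread towards the robot. I'll confirm with one enlarged composite crop.

```bash
python3 - <<'E'
from h import *
t=snap("top");s=snap("side")
def c(im,r,cc,k): return cv2.resize(im[r:r+100,cc:cc+133],(400,300),interpolation=cv2.INTER_CUBIC)
o=np.vstack([np.hstack([c(t,180,355,3),c(s,275,300,3)]),np.hstack([c(t,165,232,3),c(s,190,262,3)])])
cv2.imwrite("pics/crop1.png",o[:,:,::-1])
# orange mask of pin handle
for n,im,b in(("top",t,(180,290,380,450)),("side",s,(310,345,310,415))):
    r=im[b[0]:b[1],b[2]:b[3]].astype(int)
    hsv=cv2.cvtColor(im[b[0]:b[1],b[2]:b[3]],cv2.COLOR_RGB2HSV)
    m=((hsv[...,1]>150)&(hsv[...,0]<14)).astype(np.uint8)
    ys,xs=np.nonzero(m);print(n,len(ys),ys.mean()+b[0],xs.mean()+b[2],cv2.minAreaRect(np.stack([xs+b[2],ys+b[0]],1).astype(np.float32)))
E
```

```text
top 363 248.13498622589532 407.1900826446281 ((407.2000427246094, 248.1000213623047), (8.497057914733887, 42.0380744934082), 26.56505012512207)
side 208 325.58653846153845 344.97115384615387 ((344.95343017578125, 325.7913818359375), (40.28330993652344, 7.810029029846191), 3.3664605617523193)
```

View pics/crop1.png

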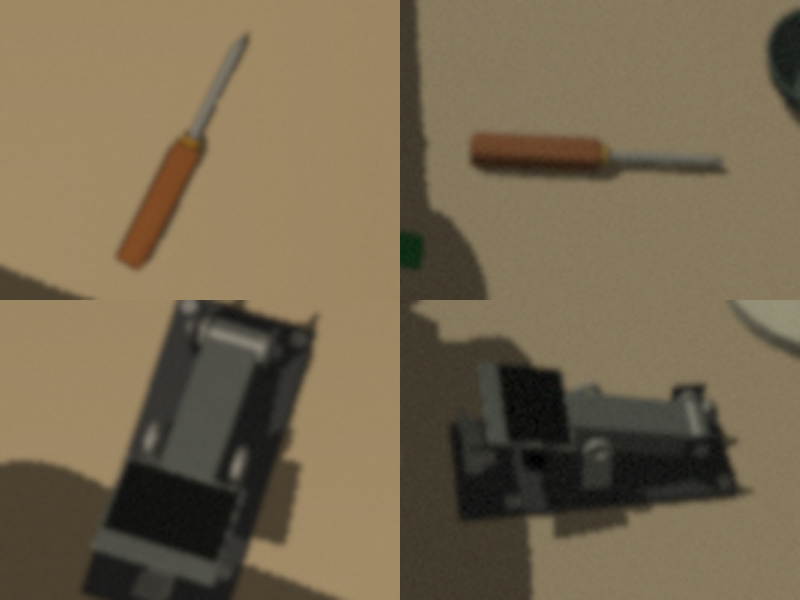

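```bash
cat > fit.py <<'E'
from h import *
from scipy.optimize import least_squares
k=400/133
def px(p,r,c,ox,oy): return [r+(p[1]-oy)/3-.33,c+(p[0]-ox)/k-.33]
tu=lambda *p:px(p,165,232,0,300); su=lambda *p:px(p,190,262,400,300)
tp=lambda *p:px(p,180,355,0,0); sp=lambda *p:px(p,275,300,400,0)
def pad(a,b): return [-50.2+a*26.6,b*42,87.5-a*7.1]
unit=[("top",[0,33,60],tu(152,433)),("top",[0,-33,60],tu(238,459)),("side",[0,-36,55],su(597,452)),
("top",pad(1,1),tu(130,460)),("top",pad(1,-1),tu(243,490)),("top",pad(-1,-1),tu(218,560)),("top",pad(-1,1),tu(106,527)),
("side",pad(-1,1),su(500,365)),("side",pad(1,1),su(562,370)),("side",pad(1,-1),su(570,443)),("side",pad(-1,-1),su(508,440))]
pin=[("top",[145,0,11],tp(246,36)),("top",[50,0,11],tp(194,138)),("top",[-50,11,22],tp(117,257)),("top",[-50,-11,22],tp(141,268)),
("side",[145,0,11],sp(721,163)),("side",[50,0,11],sp(607,154)),("side",[-50,11,22],sp(473,133)),("side",[-50,-11,22],sp(472,151)),("side",[-50,-11,0],sp(473,166))]
def fit(L,x0):
    def W(q,P):
        c,s=np.cos(q[2]),np.sin(q[2]);P=np.array(P)/1000
        return [q[0]+c*P[0]-s*P[1],q[1]+s*P[0]+c*P[1],q[3]+P[2]]
    f=lambda q:np.concatenate([proj(c,W(q,P))[0]-r for c,P,r in L])
    r=least_squares(f,x0);print(np.round(r.x,4),np.round(r.fun,1).tolist());return r.x,lambda P:np.array(W(r.x,P))
u,U=fit(unit,[.45,-.07,-.2,0]);p,PN=fit(pin,[.4,-.2,-.4,0])
for n,P in(("tread up",[-50,0,87]),("tread down",[-57,0,50]),("eyeL",[0,33,55]),("eyeR",[0,-33,55]),("hook",[-104,0,75])):print(n,U(P).round(4))
for n,P in(("tip",[145,0,11]),("shoulder",[50,0,11]),("org",[0,0,11])):print(n,PN(P).round(4))
E
python3 fit.py
```

```text
[ 0.5577 -0.0259 -0.2956 -0.0009] [0.7, 0.3, 0.7, 0.6, 0.8, 0.8, -0.8, -0.4, 0.4, -0.5, 0.1, 0.3, -0.3, -0.6, -0.3, -0.7, -0.2, -0.9, 0.1, 1.2, -0.4, 0.5]
[ 0.4897 -0.2725 -0.4959  0.0016] [-0.2, 0.1, 2.1, -1.4, -1.4, 0.1, -0.4, 1.0, -0.3, 1.8, 0.4, -1.5, -1.6, 0.2, 0.9, 0.1, 0.5, -0.5]
tread up [ 0.5099 -0.0113  0.0861]
tread down [ 0.5032 -0.0093  0.0491]
eyeL [0.5673 0.0057 0.0541]
eyeR [ 0.5481 -0.0574  0.0541]
hook [0.4582 0.0044 0.0741]
tip [ 0.6172 -0.3415  0.0126]
shoulder [ 0.5337 -0.2963  0.0126]
org [ 0.4897 -0.2725  0.0126]
```

The crop confirms the pin: wooden handle and bare steel rod, top tip at (192,436), shoulder at (226,419). The unit and pin fits agree in both views to about 1 px. Next I move over the tread with the gripper closed.

```bash
python3 -m pendant '[[0.065,-0.104,0,0,0,0.0053,0],[0.065,-0.104,0,0,0,0.0053,0],[0.065,-0.104,0,0,0,0.0053,0],[0.065,-0.104,0,0,0,0.0053,0],[0.065,-0.104,0,0,0,0.0053,0],[0.065,-0.104,0,0,0,0.0053,0],[0.065,-0.104,0,0,0,0.0053,0],[0.065,-0.104,0,0,0,0.0053,0]]' 40; python3 -m pendant '[[0.065,-0.104,-0.04,0,0,0,0],[0.065,-0.104,-0.04,0,0,0,0],[0.065,-0.104,-0.04,0,0,0,0],[0.065,-0.104,-0.04,0,0,0,0],[0.065,-0.104,-0.04,0,0,0,0],[0.065,-0.104,-0.04,0,0,0,0],[0.065,-0.104,-0.04,0,0,0,0],[0.065,-0.104,-0.04,0,0,0,0]]'
```

```text
clock: 1.9
tcp_pos: [0.3517, 0.2365, 0.2315]
orientation: [3.141, 0.0, 2.846]
force: [0.6, 0.5, 0.3]
width: 0.0001
finger_force: 0.0
clock: 2.7
tcp_pos: [0.5078, -0.0133, 0.135]
orientation: [3.141, 0.0, 2.845]
force: [0.1, 0.8, 0.0]
width: -0.0002
finger_force: 0.0
```

```bash
python3 -m pendant '[[-0.01,0.01,-0.05,0,0,0,0],[0,0,-0.05,0,0,0,0],[0,0,-0.03,0,0,0,0],[0,0,-0.02,0,0,0,0],[0,0,-0.02,0,0,0,0],[0,0,-0.015,0,0,0,0],[0,0,-0.015,0,0,0,0],[0,0,-0.015,0,0,0,0]]'; python3 -m pendant '[[0,0,-0.01,0,0,0,0],[0,0,-0.01,0,0,0,0],[0,0,-0.01,0,0,0,0],[0,0,-0.01,0,0,0,0],[0,0,-0.005,0,0,0,0],[0,0,-0.005,0,0,0,0],[0,0,0,0,0,0,0],[0,0,0,0,0,0,0]]'
```

```text
clock: 3.5
tcp_pos: [0.5043, -0.0084, 0.0716]
orientation: [3.141, 0.001, 2.846]
force: [-3.1, 0.8, 6.6]
width: 0.0
finger_force: 3.1
clock: 4.3
tcp_pos: [0.5037, -0.0082, 0.0567]
orientation: [3.141, -0.0, 2.846]
force: [-5.0, 1.0, 8.9]
width: -0.0003
finger_force: 4.0
```

```bash
python3 -m pendant '[[0,0,-0.008,0,0,0,0],[0,0,-0.008,0,0,0,0],[0,0,-0.005,0,0,0,0],[0,0,0,0,0,0,0],[0,0,0,0,0,0,0],[0,0,0,0,0,0,0],[0,0,0,0,0,0,0],[0,0,0,0,0,0,0]]'
```

```text
clock: 5.1
tcp_pos: [0.5036, -0.0081, 0.0504]
orientation: [3.141, -0.0, 2.846]
force: [-4.8, 1.8, 8.8]
width: -0.0003
finger_force: 4.3
```

```bash
python3 -m pendant '[[0,0,-0.005,0,0,0,0],[0,0,-0.005,0,0,0,0],[0,0,0,0,0,0,0],[0,0,-0.005,0,0,0,0],[0,0,0,0,0,0,0],[0,0,0,0,0,0,0],[0,0,0,0,0,0,0],[0,0,0,0,0,0,0]]'
```

```text
clock: 5.9
tcp_pos: [0.5038, -0.0081, 0.0492]
orientation: [3.14, 0.002, 2.846]
force: [-17.0, 2.5, 34.2]
width: -0.0002
finger_force: 17.5
```

```bash
python3 -m pendant '[[0,0,0.05,0,0,0,0],[0,0,0.1,0,0,0,0],[0,0,0.14,0,0,0,0],[0,-0.1,0.02,0,0,-0.02,60],[-0.01,-0.14,0,0,0,-0.02,60],[-0.01,-0.14,0,0,0,-0.02,60],[-0.01,-0.14,0,0,0,-0.02,60],[-0.01,-0.14,0,0,0,-0.02,60]]'; python3 -m pendant '[[0,-0.14,0,0,0,0,60],[0,-0.08,0,0,0,0,60],[0,0,0,0,0,0,60],[0,0,0,0,0,0,60],[0,0,0,0,0,0,60],[0,0,0,0,0,0,60],[0,0,0,0,0,0,60],[0,0,0,0,0,0,60]]'
cat > view.py <<'E'
import sys
from h import *
t=snap("top");s=snap("side")
def c(im,r,cc): return cv2.resize(im[r:r+100,cc:cc+133],(400,300),interpolation=cv2.INTER_CUBIC)
o=np.hstack([c(t,165,232),c(s,190,262)])
cv2.imwrite("pics/"+sys.argv[1],o[:,:,::-1])
E
python3 view.py press.png
```

```text
clock: 6.7
tcp_pos: [0.4922, -0.2083, 0.1384]
orientation: [3.141, 0.001, 2.645]
force: [0.3, 0.4, 0.6]
width: 0.0599
finger_force: 0.0
clock: 7.5
tcp_pos: [0.4923, -0.2721, 0.1382]
orientation: [3.142, 0.0, 2.647]
force: [-0.7, -0.8, 0.3]
width: 0.0598
finger_force: 0.0
```

View pics/press.png

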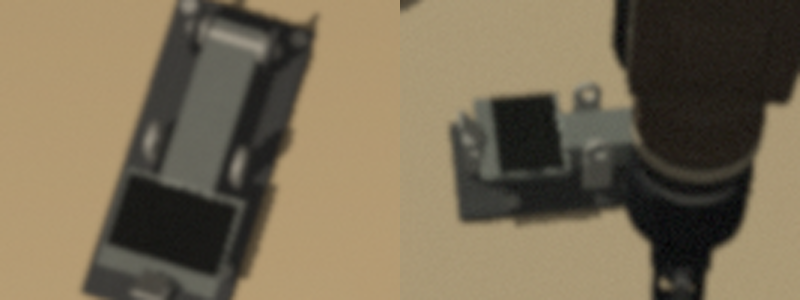

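The pedal stays down: tread level, and the hook lies over its edge. Both eyelets are free. Now I grasp the pin.

```bash
python3 -m pendant '[[-0.008,0,-0.11,0,0,0,60],[0,0,-0.11,0,0,0,60],[0,0,-0.11,0,0,0,60],[0,0,-0.08,0,0,0,60],[0,0,-0.035,0,0,0,60],[0,0,0,0,0,0,60],[0,0,0,0,0,0,10],[0,0,0,0,0,0,10]]' 60; python3 -m pendant '[[0,0,0,0,0,0,10],[0,0,0,0,0,0,10],[0,0,0,0,0,0,10],[0,0,0,0,0,0,10],[0,0,0.03,0,0,0,10],[0,0,0.1,0,0,0,10],[0,0,0.1,0,0,0,10],[0,0,0.05,0,0,0,10]]'
```

```text
clock: 8.4
tcp_pos: [0.4908, -0.2734, 0.0061]
orientation: [-3.142, 0.003, 2.646]
force: [0.7, 0.0, 0.6]
width: 0.0317
finger_force: 0.0
clock: 9.2
tcp_pos: [0.4906, -0.2733, 0.0917]
orientation: [-3.142, 0.003, 2.646]
force: [0.2, -0.2, -1.2]
width: 0.0208
finger_force: 59.4
```

```bash
python3 -m pendant '[[0,0.015,0,0,0,0.068,10],[0,0.015,0,0,0,0.068,10],[0,0.015,0,0,0,0.068,10],[0,0.015,0,0,0,0.068,10],[0,0.015,0,0,0,0.068,10],[0,0.015,0,0,0,0.068,10],[0,0.015,0,0,0,0.068,10],[0,0.015,0,0,0,0.068,10]]'; python3 -m pendant '[[0.01,0.015,0,0,0,0.068,10],[0.01,0.015,0,0,0,0.068,10],[0,0.015,0,0,0,0.068,10],[0,0,0,0,0,0.068,10],[0,0,0,0,0,0.068,10],[0,0,-0.05,0,0,0,10],[0,0,-0.05,0,0,0,10],[0,0,0,0,0,0,10]]'
python3 view.py pre.png
```

```text
clock: 10.0
tcp_pos: [0.4896, -0.2366, 0.089]
orientation: [-3.142, -0.0, -2.544]
force: [0.2, -0.2, -1.5]
width: 0.0203
finger_force: 59.3
clock: 10.8
tcp_pos: [0.4943, -0.2227, 0.0571]
orientation: [3.138, 0.0, -1.87]
force: [-0.2, -0.9, -1.5]
width: 0.0204
finger_force: 59.4
```

View pics/pre.png

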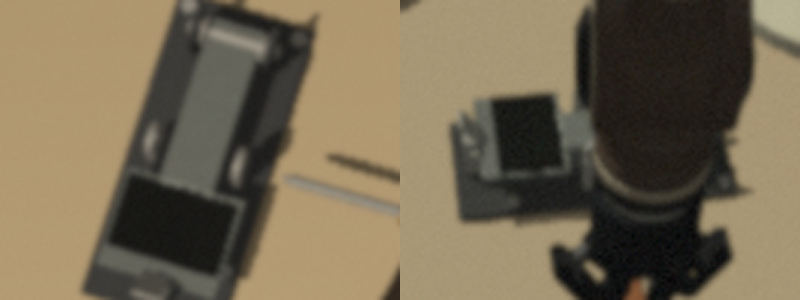

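```bash
cat > rod.py <<'E'
from h import *
im=get_image("top").astype(float);o=get_obs();z=o["tcp_pos"][2]+.005
ux=np.array([np.cos(-.2956),np.sin(-.2956)]);uy=np.array([-ux[1],ux[0]]);U0=np.array([.5577,-.0259])
sat=im.max(2)-im.min(2)
P=[]
for c in range(329,361):
    r0=224+(c-327)*.285;rr=np.arange(int(r0)-7,int(r0)+8)
    bg=np.median(sat[rr,c]);w=np.clip(bg-sat[rr,c]-8,0,None);w*=(im[rr,c].sum(1)>150)*(abs(rr-r0)<4)
    if w.sum()>10:P.append([ (w*rr).sum()/w.sum(),c])
for p in P[::5]:
    d=atz("top",p,z)[:2]-U0;print(np.round(p,1),"unit mm",np.round([d@ux*1e3,d@uy*1e3],1))
# eyelet bright blobs
g=im.mean(2)
for (r,c) in((211,282),(220,311)):
    s=g[r-8:r+9,c-5:c+6];yy,xx=np.mgrid[r-8:r+9,c-5:c+6];w=np.clip(s-np.percentile(s,75),0,None)
    q=[(w*yy).sum()/w.sum(),(w*xx).sum()/w.sum()];d=atz("top",q,.062)[:2]-U0;print("eye",np.round(q,1),np.round([d@ux*1e3,d@uy*1e3],1))
d=o["tcp_pos"][:2]-U0;print("tcp",d@ux*1e3,d@uy*1e3,o["tcp_pos"],o["orientation"])
u=lambda x,y,r,c,ox:[r+y/3-.33,c+(x-ox)/(400/133)-.33]
for n,s,t in(("L",(588,97),(152,138)),("R",(597,153),(238,164))):
    p,e=tri(u(*s,190,262,400),u(*t,165,232,0));d=p[:2]-U0;print(n,p.round(4),e.round(4),np.round([d@ux*1e3,d@uy*1e3],1))
E
python3 rod.py
```

```text
[224. 329.] unit mm [ -1.8 -73.4]
[225.4 334. ] unit mm [ -1.5 -84.6]
[226.9 339. ] unit mm [ -1.6 -95.8]
[228.3 344. ] unit mm [  -1.4 -107.1]
[229.8 349. ] unit mm [  -1.5 -118.3]
[231.2 354. ] unit mm [  -1.4 -129.5]
[232.8 359. ] unit mm [  -1.5 -140.8]
eye [210.1 280.8] [-2.2 36. ]
eye [219.6 310.2] [ -4.  -31.5]
tcp -1.5395059140066447 -206.94619683574848 [ 0.49594097 -0.22342195  0.05932781] [-3.14102957e+00 -6.90269233e-05 -1.86959850e+00]
L [0.5681 0.0069 0.0485] 0.0018 [ 0.4 34.4]
R [ 0.5472 -0.0559  0.051 ] 0.0001 [ -1.3 -31.7]
```

The crop shows the rod pointing at the right eyelet, tip at crop (287,180), in line with both eyelets to about 1 mm. I lower it to axis height and start it in, watching the force.

```bash
python3 -m pendant '[[0.002,0,-0.033,0,0,0.002,10],[0,0,0,0,0,0,10],[0.01,0.032,0,0,0,0,10],[0.01,0.032,0,0,0,0,10],[0.004,0.013,0,0,0,0,10],[0.004,0.013,0,0,0,0,10],[0,0,0,0,0,0,10],[0,0,0,0,0,0,10]]'; python3 -m pendant '[[0.004,0.013,0,0,0,0,10],[0,0,0,0,0,0,10],[0.004,0.013,0,0,0,0,10],[0,0,0,0,0,0,10],[0.002,0.006,0,0,0,0,10],[0,0,0,0,0,0,10],[0,0,0,0,0,0,10],[0,0,0,0,0,0,10]]'; python3 view.py ins1.png
```

```text
clock: 11.75
tcp_pos: [0.5048, -0.1962, 0.0487]
orientation: [-3.141, -0.0, -1.865]
force: [0.4, -0.1, -1.0]
width: 0.0205
finger_force: 59.4
clock: 12.55
tcp_pos: [0.5077, -0.1868, 0.0486]
orientation: [3.142, -0.0, -1.866]
force: [-0.2, -0.8, -1.4]
width: 0.0206
finger_force: 59.4
```

View pics/ins1.png

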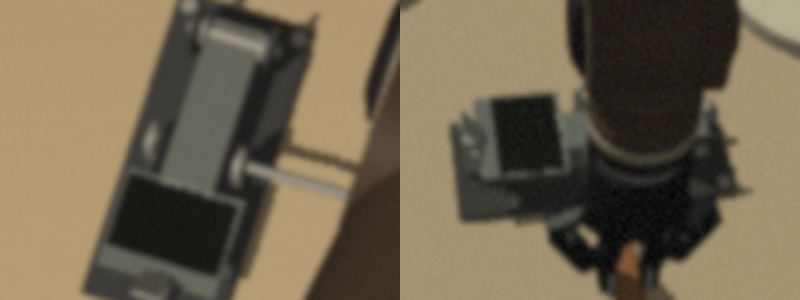

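The rod has reached the right eyelet at crop (240,163), with no contact force. The tip seems to be just inside the ring, so I continue.

```bash
python3 -m pendant '[[0.004,0.013,0,0,0,0,10],[0.004,0.013,0,0,0,0,10],[0.004,0.013,0,0,0,0,10],[0.004,0.013,0,0,0,0,10],[0,0,0,0,0,0,10],[0,0,0,0,0,0,10],[0,0,0,0,0,0,10],[0,0,0,0,0,0,10]]'; python3 view.py ins2.png
```

```text
clock: 13.45
tcp_pos: [0.5125, -0.1712, 0.0486]
orientation: [-3.142, -0.0, -1.866]
force: [-0.6, 0.3, -0.6]
width: 0.0206
finger_force: 59.4
```

View pics/ins2.png

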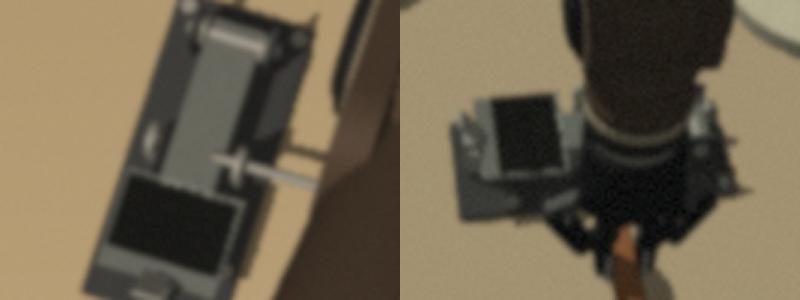

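The rod is through the right eyelet, tip at crop (212,157), heading at the left eyelet at (152,140).

```bash
python3 -m pendant '[[0.006,0.019,0,0,0,0,10],[0.006,0.019,0,0,0,0,10],[0.006,0.019,0,0,0,0,10],[0.006,0.019,0,0,0,0,10],[0.006,0.019,0,0,0,0,10],[0.006,0.019,0,0,0,0,10],[0,0,0,0,0,0,10],[0,0,0,0,0,0,10]]'; python3 -m pendant '[[0.004,0.013,0,0,0,0,10],[0.004,0.013,0,0,0,0,10],[0.004,0.013,0,0,0,0,10],[0.004,0.013,0,0,0,0,10],[0,0,0,0,0,0,10],[0,0,0,0,0,0,10],[0,0,0,0,0,0,10],[0,0,0,0,0,0,10]]'; python3 view.py ins3.png
```

```text
clock: 14.35
tcp_pos: [0.5234, -0.1367, 0.0486]
orientation: [3.142, -0.0, -1.865]
force: [1.2, -0.4, -1.5]
width: 0.0205
finger_force: 59.4
clock: 15.15
tcp_pos: [0.5281, -0.1214, 0.0486]
orientation: [3.142, -0.0, -1.866]
force: [0.6, 0.1, -1.2]
width: 0.0203
finger_force: 59.4
```

View pics/ins3.png

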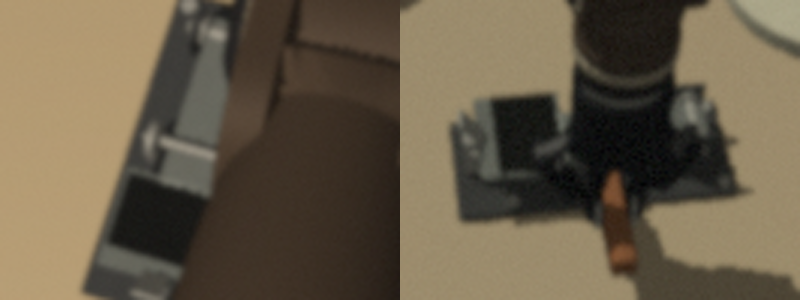

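The tip is entering and passing the left eyelet at crop (145,137), still without force. I push the rest.

```bash
python3 -m pendant '[[0.004,0.013,0,0,0,0,10],[0.004,0.013,0,0,0,0,10],[0.004,0.013,0,0,0,0,10],[0.004,0.013,0,0,0,0,10],[0.002,0.006,0,0,0,0,10],[0,0,0,0,0,0,10],[0,0,0,0,0,0,10],[0,0,0,0,0,0,10]]'
```

```text
clock: 16.05
tcp_pos: [0.5336, -0.1038, 0.0486]
orientation: [-3.142, 0.0, -1.865]
force: [-0.2, -0.5, -1.9]
width: 0.0204
finger_force: 59.4
```

```bash
python3 -m pendant '[[0.002,0.006,0,0,0,0,10],[0,0,-0.005,0,0,0,10],[0,0,0,0,0,0,10],[0,0,0,0,0,0,30],[0,0,0,0,0,0,45],[0,0,0,0,0,0,45],[0,0,0,0,0,0,45],[0,0,0,0,0,0,45]]'; python3 -m pendant '[[0,0,0.03,0,0,0,45],[0,0,0.08,0,0,0,45],[0,0,0.12,0,0,0,45],[0,0,0.14,0,0,0,45],[-0.1,-0.08,0.06,0,0,0,45],[-0.1,-0.1,0,0,0,0,45],[-0.1,-0.1,0,0,0,0,45],[-0.1,-0.1,0,0,0,0,45]]'; python3 -m pendant '[[-0.1,-0.05,0,0,0,0,45],[-0.1,-0.05,0,0,0,0,45],[0,0,0,0,0,0,45],[0,0,0,0,0,0,45],[0,0,0,0,0,0,45],[0,0,0,0,0,0,45],[0,0,0,0,0,0,45],[0,0,0,0,0,0,45]]';python3 view.py fin.png
```

```text
clock: 16.85
tcp_pos: [0.5342, -0.102, 0.0471]
orientation: [-3.142, 0.0, -1.865]
force: [0.3, 0.5, -0.1]
width: 0.0452
finger_force: 0.0
clock: 17.65
tcp_pos: [0.4132, -0.2169, 0.1772]
orientation: [-3.14, -0.0, -1.865]
force: [-0.7, -1.2, -1.0]
width: 0.0451
finger_force: 0.0
clock: 18.45
tcp_pos: [0.3546, -0.2458, 0.1759]
orientation: [3.141, 0.0, -1.864]
force: [-0.1, 0.5, -0.1]
width: 0.045
finger_force: 0.0
```

View pics/fin.png

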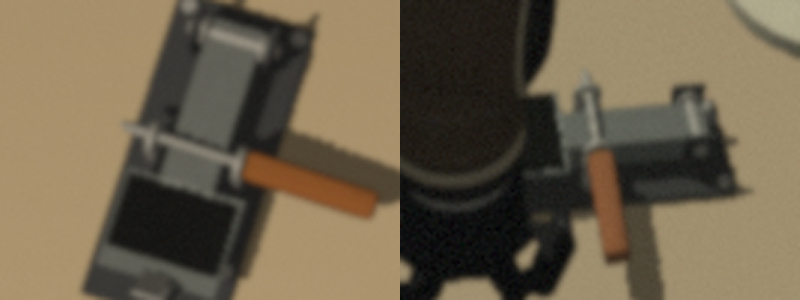

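The rod goes through both eyelets across the arm. The tip sticks out about 20 mm at crop (122,125), the shoulder is against the right eyelet, the pedal is down under the hook, and the gripper is clear.

```bash
python3 -c "from workcell import close_job;print(close_job())"
```

```text
the job is handed in; nothing more can be done
None
```

The pedal is latched down and the lock pin is through both eyelets and released, with its tip about 20 mm beyond the second one; the job was handed in at about 18.5 s of the 62 s, and its verdict was not shown.

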